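Set out cable glands by size on the kitting board

ROBOT

A 6-joint arm with a two-finger parallel gripper is mounted at the origin on the work surface. World frame = base frame: x ahead of the robot, y to its left, z up, the work surface at z = 0. Lengths are in m, angles in rad, forces in N, time in s.
With the tool pointing down it reaches from about 0.35 to 0.775 m from the base axis. Payload 5.5 kg.
Tool frame: the origin (TCP) lies at the very end of the fingers, on their centre line; the grasp point (between the pads) lies 19 mm behind it; z points along the fingers, y is the line along which they close (so a half turn about z gives the same grasp; the last joint's range is limited). The gripper opens to 85 mm and grips with 20 to 120 N. Pads are 22 mm wide; open, the fingers measure 114 mm over their backs; the gripper's body (76 mm by 85 mm) begins 54 mm behind the grasp point. The pads swing forward as they close: fully open they stand 13 mm farther back than shut.
Start: joints at [1.077, 0.313, 0.046, 1.304, 0, 1.431], TCP at [0.199, 0.539, 0.231] pointing down, gripper open.
Joint ranges: [-2.76, 2.76], [-0.86, 1.69], [-1.03, 1.26], [-2.2, 2.34], [-1.47, 1.5], [-3.14, 3.14]. Speed limits (rad/s): [2.57, 2.57, 3.14, 3.14, 3.14, 3.14].

INTERFACE

Orientations are given as a unit quaternion [w, x, y, z].
In Python, from workcell import get_state, read_camera, hand_in gives the robot as it stands.
- The arm moves only by the tool send_rows, never from a script. Its argument "increments" is a list of rows, each an object of numbers: "dx", "dy", "dz": the shift along the world's x, y, z in units of 25 mm (1.0 is 25 mm); "roll": the turn about the world's z in units of 8 degrees (1.0 is 8 degrees); "claw": the opening, from -1 (shut) to 1 (fully open). In form: [{"dx": .., "dy": .., "dz": .., "roll": .., "claw": ..}, ...]. A call has exactly 5 rows; each row is the pose to reach, as a shift and turn from the pose commanded when the call began; what a row does not reach only later rows make up. A row lasts 1/8 s, in which the tool goes at most 62.5 mm and 10.7 degrees, less where a joint would pass 70% of its speed; a pose out of reach is approached as far as the arm can. A call with a gripper value outside its range is refused whole. The fingers move at their own pace and stop on an object; "grip_force" is the grip in N (left out, the last holds). Time passes only in rows, so rows that repeat a pose let the fingers close, or fill a call up. It gives the time, the measured TCP pose, the force, the opening and the grip force at its end, in the units of the state.
- get_state(): the state, without advancing time (a new reading comes with each control period).
- read_camera(name): name is "side" or "top"; returns a dict with "image" (480x640x3 uint8, blue, green, red), "fx", "fy", "cx", "cy" (pixels), "world_to_cam" (4x4, takes a point from world to camera coordinates). Camera axes: x right, y up, looking along -z (the intrinsics and any distortion apply to the point x, -y, -z); pixel columns grow to the right and rows downward; lengths in m; the calibration is good to about 2 mm. A picture is of the moment at which its call begins. There is no depth.
- hand_in(): hands the job in; it is judged then, once.
The state is a dict: "clock": time; "joint_pos": joint angles; "qvel": joint speeds; "tau": joint torques, N m; "tcp_pos": TCP position; "orientation": TCP orientation; "wrist_force": force on the tool from outside, world axes, zero at the start; "ft_torque": the same for the moment, N m; "finger_gap": finger opening in m; "grip_force": force on a finger pad.
Only numpy, scipy, OpenCV 4.12 (cv2) and the standard library are available. Lean on these libraries where they do the work, as an engineer would, in place of code of your own. Each camera call takes 0.05 s, during which the arm holds its last target. There are 200 camera calls.

TASK

Set out the four black cable glands on the kitting board for the open grey junction box beside it: one standing upright, thread down, centred in each yellow ring, in order of size, with the largest at the end nearest that box and the smallest at the far end. The brass gland is for another job: leave it where it stands.

Things in the scene. Friction and masses are not known exactly. Their poses are not given: they have to be found in the camera images.
- gland_m20: The smallest of four black nylon cable glands, upright on the bench, loose, about 14 g. Round thread 20 mm across from 0 to 11 mm above its origin, hexagon 24 mm across flats (28 over corners) from 11 to 29 mm (grip here), dome tapering to the top at 40 mm. Origin: centre of the thread's underside; z up; two corners of the hexagon lie along x, a pair of flats faces +y and -y.
- gland_m25: The second smallest of four black nylon cable glands, upright on the bench, loose, about 24 g. Round thread 25 mm across from 0 to 11 mm above its origin, hexagon 32 mm across flats (37 over corners) from 11 to 31 mm (grip here), dome tapering to the top at 44 mm. Origin: centre of the thread's underside; z up; two corners of the hexagon lie along x, a pair of flats faces +y and -y.
- gland_m32: The second largest of four black nylon cable glands, upright on the bench, loose, about 42 g. Round thread 32 mm across from 0 to 13 mm above its origin, hexagon 41 mm across flats (47 over corners) from 13 to 36 mm (grip here), dome tapering to the top at 50 mm. Origin: centre of the thread's underside; z up; two corners of the hexagon lie along x, a pair of flats faces +y and -y.
- gland_m40: The largest of four black nylon cable glands, upright on the bench, loose, about 75 g. Round thread 40 mm across from 0 to 14 mm above its origin, hexagon 52 mm across flats (60 over corners) from 14 to 41 mm (grip here), dome tapering to the top at 58 mm. Origin: centre of the thread's underside; z up; two corners of the hexagon lie along x, a pair of flats faces +y and -y.
- ring_1: Yellow ring with centre dot, printed on the kitting board, 74 mm outside, 62 mm inside; the end ring on the +y side (robot's left). Four like rings, 90 mm apart in a straight row, 1 to 4 from the +y to the -y end. Origin: ring's centre on the board's top, 6 mm above the bench; x level across the row, y along it towards ring_1. Board: fixed, pale grey, 100 x 430 x 6 mm, up to 15 degrees askew.
- ring_2: Yellow ring with centre dot, printed on the kitting board, 74 mm outside, 62 mm inside; next to ring_1. Four like rings, 90 mm apart in a straight row, 1 to 4 from the +y to the -y end. Origin: ring's centre on the board's top, 6 mm above the bench; x level across the row, y along it towards ring_1. Board: fixed, pale grey, 100 x 430 x 6 mm, up to 15 degrees askew.
- ring_3: Yellow ring with centre dot, printed on the kitting board, 74 mm outside, 62 mm inside; next to ring_4. Four like rings, 90 mm apart in a straight row, 1 to 4 from the +y to the -y end. Origin: ring's centre on the board's top, 6 mm above the bench; x level across the row, y along it towards ring_1. Board: fixed, pale grey, 100 x 430 x 6 mm, up to 15 degrees askew.
- ring_4: Yellow ring with centre dot, printed on the kitting board, 74 mm outside, 62 mm inside; the end ring on the -y side (robot's right). Four like rings, 90 mm apart in a straight row, 1 to 4 from the +y to the -y end. Origin: ring's centre on the board's top, 6 mm above the bench; x level across the row, y along it towards ring_1. Board: fixed, pale grey, 100 x 430 x 6 mm, up to 15 degrees askew.
- junction_box: Open light-grey plastic junction box with terminal blocks and a green circuit board inside; fixed, 200 (x) x 160 (y) x 90 mm high. It stands beyond the left or the right end of the kitting board, about 0.43 m to the robot's side (y positive or negative); a black parts bin, 100 mm high, stands beyond the other end. Origin: centre of its underside.
- gland_brass: Brass-coloured cable gland, loose, about 70 g, same shape as gland_m25: 32 mm across flats, 44 mm high, standing upright among the black ones; it belongs to another job. Origin: centre of the underside of its thread.

How it is judged:
At the end, for the whole second after the job is handed in: Each black gland stands upright (within 0.12 rad) on the board with its centre within 13 mm of the centre of its own ring, sizes running in order from the largest in the end ring nearest the junction box to the smallest in the end ring farthest from it; all are released and at rest (((world y of junction_box above 0 m and horizontal distance between gland_m40 and ring_1 below 0.013 m and horizontal distance between gland_m32 and ring_2 below 0.013 m and horizontal distance between gland_m25 and ring_3 below 0.013 m and horizontal distance between gland_m20 and ring_4 below 0.013 m) or (world y of junction_box below 0 m and horizontal distance between gland_m20 and ring_1 below 0.013 m and horizontal distance between gland_m25 and ring_2 below 0.013 m and horizontal distance between gland_m32 and ring_3 below 0.013 m and horizontal distance between gland_m40 and ring_4 below 0.013 m)) and angle between each of gland_m20, gland_m25, gland_m32, gland_m40's own z axis and vertical below 0.12 rad and height (world z) of gland_m20 between 0.003 and 0.012 m and linear speed of each of gland_m20, gland_m25, gland_m32, gland_m40 below 0.02 m/s and angular speed of each of gland_m20, gland_m25, gland_m32, gland_m40 below 0.2 rad/s and height (world z) of gland_m25 between 0.003 and 0.012 m and height (world z) of gland_m32 between 0.003 and 0.012 m and height (world z) of gland_m40 between 0.003 and 0.012 m); the robot touches nothing.
It fails at once if the brass gland is moved from where it stood (by more than 20 mm) (distance of gland_brass from where it was at the start of the episode above 0.02 m).
It also fails if it takes over 102 s, if anything falls off the work surface, if the arm or the gripper's body presses on something with over 40 N, if the wrist force passes 120 N, or if a joint passes its speed limit or range.

## Working session

There is one attempt and no reset: what is moved stays moved. The work goes in short steps, Python scripts to look and compute and a tool call to move; the robot and the scene stay as the last step left them, time stands still between calls to the robot, and variables do not carry over. Pictures are saved under pics/ and viewed, at most 14 in all, crops included, and the job is handed in when it is done.

Besides the shell and the picture viewer there is one more tool, called as name(argument=value, ...), one argument or row to a line, values as JSON. send_rows: Moves the arm, as the interface text tells. Its arguments: {"type":"object","properties":{"increments":{"type":"array","items":{"type":"object","properties":{"dx":{"type":"number"},"dy":{"type":"number"},"dz":{"type":"number"},"roll":{"type":"number"},"claw":{"type":"number"}}}},"grip_force":{"type":"number"}},"required":["increments"]}

```bash
mkdir -p pics; ls; python3 - <<'E'
from workcell import *
import cv2,numpy as np
s=get_state();print({k:np.round(v,3).tolist() for k,v in s.items()})
for n in("top","side"):
    c=read_camera(n);cv2.imwrite(f"pics/{n}0.png",c["image"]);print(n,c["fx"],c["fy"],c["cx"],c["cy"],[k for k in c],np.round(c["world_to_cam"],3).tolist())
E
```

```text
pics
{'clock': 0.0, 'joint_pos': [1.077, 0.314, 0.045, 1.304, 0.0, 1.431], 'qvel': [-0.001, -0.002, -0.0, -0.003, -0.001, 0.001], 'tau': [-0.0, -48.063, 29.853, 0.02, 0.0, -0.0], 'tcp_pos': [0.199, 0.539, 0.23], 'orientation': [-0.0, 0.176, 0.984, -0.001], 'wrist_force': [0.476, -1.323, 0.113], 'ft_torque': [-0.025, 0.058, -0.011], 'grip_force': 0.0, 'finger_gap': 0.085}
top 529.6484502825447 529.6484502825447 318.863243307155 240.44488076632987 ['image', 'fx', 'fy', 'cx', 'cy', 'world_to_cam'] [[-0.022, -1.0, 0.005, 0.01], [0.98, -0.02, 0.199, -0.556], [-0.199, 0.009, 0.98, -0.992], [0.0, 0.0, 0.0, 1.0]]
side 471.0358555228714 471.0358555228714 329.2695766462831 242.44573702745768 ['image', 'fx', 'fy', 'cx', 'cy', 'world_to_cam'] [[-0.991, -0.129, 0.018, 0.524], [0.099, -0.658, 0.747, -0.088], [-0.085, 0.742, 0.665, -1.133], [0.0, 0.0, 0.0, 1.0]]
```

View pics/top0.png

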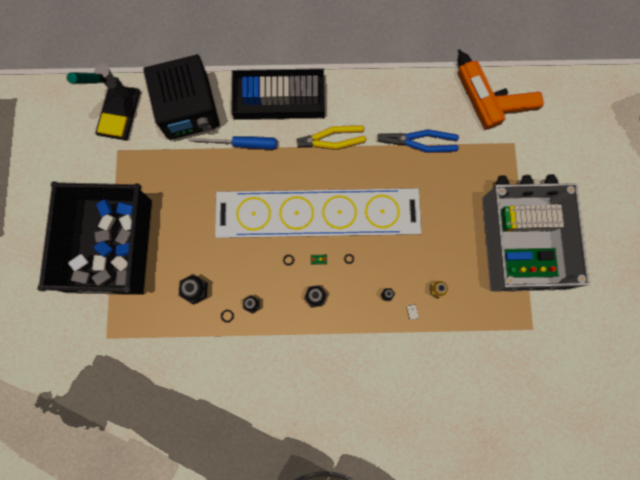

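View pics/side0.png

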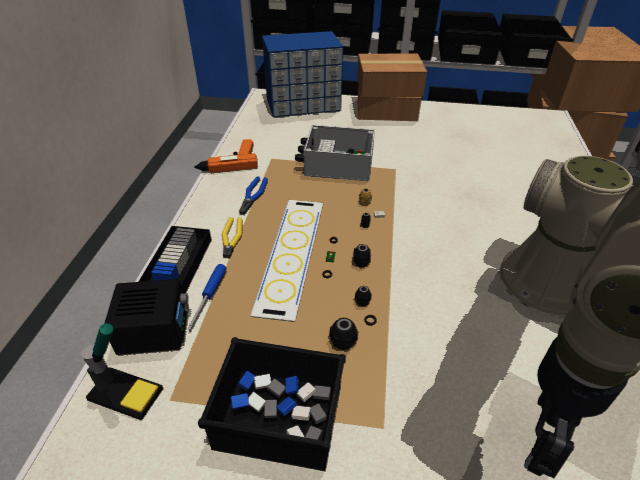

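The top view shows the black bin on the left (90,240) and the grey box on the right (535,238), so the box is on the −y side and the M40 goes to ring_4. The rings run from (253,213) to (382,211). The glands are M40 (193,289), M25 (251,303), M32 (316,296), M20 (388,294) and brass (439,289). The side view shows the same layout, with the glands clear of each other.

```bash
cat > h.py <<'E'
import cv2,numpy as np
from workcell import *
def ray(c,u,v):
    W=np.array(c["world_to_cam"]);R=W[:3,:3];o=-R.T@W[:3,3]
    d=R.T@np.array([(u-c["cx"])/c["fx"],-(v-c["cy"])/c["fy"],-1.0]);return o,d
def cast(c,u,v,z):
    o,d=ray(c,u,v);return (o+d*(z-o[2])/d[2])[:2]
def proj(c,p):
    q=np.array(c["world_to_cam"])@np.r_[p,1];return np.array([c["cx"]-c["fx"]*q[0]/q[2],c["cy"]+c["fy"]*q[1]/q[2]])
def blobs(m,lo,hi):
    n,l,s,ce=cv2.connectedComponentsWithStats(m.astype(np.uint8));return [(ce[i],s[i],l==i) for i in range(1,n) if lo<s[i][4]<hi]
def yellow(im): 
    h=cv2.cvtColor(im,cv2.COLOR_BGR2HSV);return (h[...,0]>20)&(h[...,0]<36)&(h[...,1]>90)&(h[...,2]>100)
E
python3 - <<'E'
from h import *
H=dict(m40=.058,m25=.044,m32=.050,m20=.040,brass=.044)
P={'top':dict(m40=(193,289),m25=(251,303),m32=(316,296),m20=(388,294)),'side':dict(m40=(344,333),m25=(363,296),m32=(362,255),m20=(366,220))}
tiles=[]
for n in P:
    c=read_camera(n);im=c["image"]
    W=np.array(c["world_to_cam"]);print(n,'cam',(-W[:3,:3].T@W[:3,3]).round(3))
    roi=np.zeros(im.shape[:2],bool)
    if n=='top': roi[190:236,218:420]=1
    else: roi[205:310,255:322]=1
    ys=blobs(yellow(im)&roi,60,2000)
    for ce,s,m in ys:
        ct=max(cv2.findContours(m.astype(np.uint8),cv2.RETR_EXTERNAL,cv2.CHAIN_APPROX_NONE)[0],key=len)[:,0]
        w=np.array([cast(c,u,v,.006) for u,v in ct]);k=cv2.minEnclosingCircle((w*1000).astype(np.float32));e=cv2.fitEllipse((w*1000).astype(np.float32));print('ring',s[4],np.round(k[0],1),round(k[1],1),np.round(e[0],1),np.round(e[1],1))
    dark=im.max(2)<75
    for g,(u,v) in P[n].items():
        sub=dark[v-28:v+28,u-28:u+28]
        b=min(blobs(cv2.morphologyEx(sub.astype(np.uint8),cv2.MORPH_CLOSE,np.ones((3,3))),40,3000),key=lambda b:np.hypot(*(b[0]-28)))
        ce=b[0]+[u-28,v-28];print(g,b[1],ce.round(1),cast(c,*ce,H[g]*.5).round(4))
        if n=='top': 
            t=cv2.resize(im[v-20:v+20,u-20:u+20],(400,300*4//3),interpolation=cv2.INTER_CUBIC);tiles.append(cv2.convertScaleAbs(t,alpha=2.2,beta=20))
    if n=='top': cv2.imwrite('pics/tiles.png',cv2.resize(np.vstack([np.hstack(tiles[:2]),np.hstack(tiles[2:])]),(600,600)))
E
```

```text
top cam [0.348 0.007 1.083]
ring 293 [627.1 -46.7] 37.0 [627.1 -46.5] [71.9 72.2]
ring 291 [ 626.8 -136.7] 37.2 [ 626.8 -136.5] [71.9 72.6]
ring 292 [627.4 133.4] 37.0 [627.4 133.7] [71.8 72.1]
ring 289 [627.3  43.5] 36.8 [627.3  43.7] [71.9 72. ]
m40 [ 14  14  30  29 538] [194.4 289.2] [0.4678 0.2473]
m25 [ 20  21  17  17 217] [251.2 303.7] [0.4371 0.135 ]
m32 [ 17  18  22  21 291] [315.6 296.1] [0.4492 0.0064]
m20 [ 21  23  13  12 119] [387.  294.3] [ 0.4503 -0.137 ]
side cam [0.432 0.851 0.81 ]
ring 113 [ 625.3 -134.9] 36.8 [ 625.7 -134.8] [70.6 71.1]
ring 130 [625.9 -45. ] 37.3 [625.5 -45.1] [71.1 71.6]
ring 154 [625.9  44.9] 37.1 [625.9  45.1] [71.2 71.6]
ring 181 [625.8 134.6] 37.1 [626.1 134.8] [71.4 71.8]
m40 [ 13  13  29  34 755] [342.8 334.7] [0.4679 0.2565]
m25 [ 19  18  17  21 261] [362.2 296.8] [0.4365 0.1413]
m32 [ 18  18  19  24 346] [360.9 256.5] [0.4498 0.0142]
m20 [ 22  21  10  15 118] [364.9 220.5] [ 0.4504 -0.1322]
```

View pics/tiles.png

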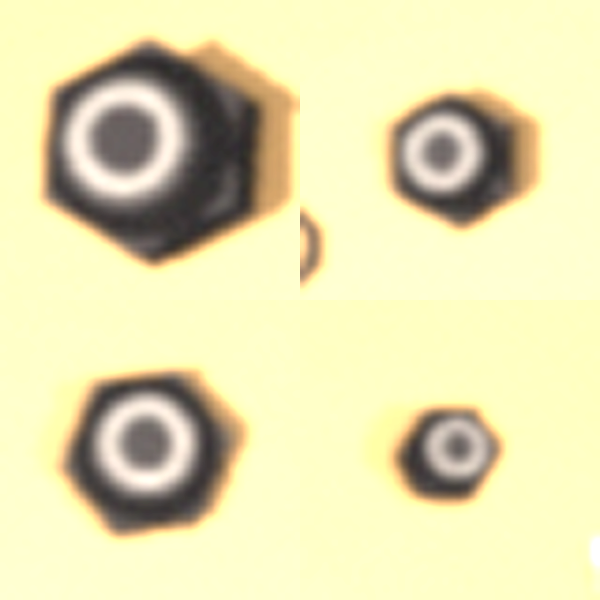

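The zoomed tiles show M40 and M25 with hexagon corners along x (M25 about +4°). M32's flats face ±x at about +8°, and M20's flats face ±x at about 0°. The pale end rings give the top centres: M40 (189,287), M25 (250,303), M32 (315,295) and M20 (389,293). I'll refine these with masks.

```bash
cat >> h.py <<'E'
H=dict(m40=.058,m25=.044,m32=.050,m20=.040)
def tops(c,P):
    im=c["image"];out={}
    for g,(u,v) in P.items():
        r=14;sub=im[v-r:v+r,u-r:u+r].astype(int)
        m=(sub.max(2)-sub.min(2)<30)&(sub.max(2)>75)
        bs=blobs(m,4,250)
        if not bs: out[g]=None;continue
        b=min(bs,key=lambda b:np.hypot(*(b[0]-r)));ct=cv2.findContours(b[2].astype(np.uint8),cv2.RETR_EXTERNAL,cv2.CHAIN_APPROX_NONE)[0][0]
        x,y,w,h=b[1][:4];ce=np.array([x+(w-1)/2,y+(h-1)/2])
        ce=(b[0]+ce)/2+[u-r,v-r]
        out[g]=(ce.round(1),b[1][4],cast(c,*ce,H[g]).round(4))
    return out
E
python3 - <<'E'
from h import *
P={'top':dict(m40=(189,287),m25=(250,303),m32=(315,295),m20=(389,293)),'side':dict(m40=(344,325),m25=(363,291),m32=(362,249),m20=(366,216))}
for n in P:
    c=read_camera(n)
    for k,v in tops(c,P[n]).items(): print(n,k,v)
    if n=='top': print('bin corner',cast(c,152,187,.1),cast(c,145,292,.1),'brass',cast(c,439,289,.03))
    else: cv2.imwrite('pics/side_z.png',cv2.resize(c['image'][200:360,310:410],None,fx=3.7,fy=3.7,interpolation=cv2.INTER_CUBIC))
E
```

```text
top m40 (array([189. , 287.1]), np.int32(118), array([0.4689, 0.2512]))
top m25 (array([249.4, 303. ]), np.int32(54), array([0.4369, 0.1359]))
top m32 (array([314.9, 294.6]), np.int32(86), array([0.4499, 0.0077]))
top m20 (array([388.6, 293.2]), np.int32(26), array([ 0.4506, -0.1375]))
bin corner [0.65917591 0.31779397] [0.45647368 0.32251115] brass [ 0.45767355 -0.23976835]
side m40 (array([343.5, 324.1]), np.int32(70), array([0.468 , 0.2521]))
side m25 (array([363.2, 288.4]), np.int32(23), array([0.4361, 0.1362]))
side m32 (array([362.4, 247. ]), np.int32(26), array([0.4482, 0.0071]))
side m20 (array([376.5, 214. ]), np.int32(30), array([ 0.4215, -0.1391]))
```

View pics/side_z.png

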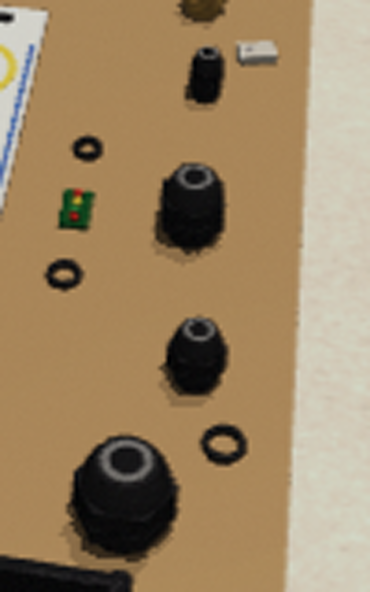

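M20's side match hit the white square, so I'm ignoring it. The other three agree between views to about 1 mm. Now moving to M40, with the grip along y and the fingers only partly open because of the bin.

send_rows(
  increments=[
    {"dx": 1.08,"dy": -1.15,"roll": 0.5,"claw": 0.5},
    {"dx": 2.16,"dy": -2.3,"roll": 1,"claw": 0.5},
    {"dx": 3.24,"dy": -3.45,"roll": 1.5,"claw": 0.5},
    {"dx": 4.31,"dy": -4.6,"roll": 2,"claw": 0.5},
    {"dx": 5.39,"dy": -5.75,"roll": 2.54,"claw": 0.5},
  ],
  grip_force=40,
)

```text
schema error: expected keys dx, dy, dz, roll, claw
```

send_rows(
  increments=[
    {"dx": 1.6,"dy": -1.7,"claw": 0.5},
    {"dx": 3.2,"dy": -3.4,"claw": 0.5},
    {"dx": 4.8,"dy": -5.1,"claw": 0.5},
    {"dx": 5.39,"dy": -5.75,"dz": -2,"claw": 0.5},
    {"dx": 5.39,"dy": -5.75,"dz": -4,"claw": 0.5},
  ],
)

```text
schema error: expected keys dx, dy, dz, roll, claw
```

send_rows(
  increments=[
    {"dx": 1.08,"dy": -1.15,"dz": 0,"roll": 0.5,"claw": 0.5},
    {"dx": 2.16,"dy": -2.3,"dz": 0,"roll": 1,"claw": 0.5},
    {"dx": 3.24,"dy": -3.45,"dz": 0,"roll": 1.5,"claw": 0.5},
    {"dx": 4.31,"dy": -4.6,"dz": 0,"roll": 2,"claw": 0.5},
    {"dx": 5.39,"dy": -5.75,"dz": 0,"roll": 2.54,"claw": 0.5},
  ],
  grip_force=40,
)

```text
clock: 0.92
tcp_pos: [0.3347, 0.3947, 0.2314]
orientation: [0.0, -0.002, 1.0, 0.0]
wrist_force: [0.2, 0.1, -0.2]
finger_gap: 0.064
grip_force: 0.0
```

send_rows(
  increments=[
    {"dx": 1.6,"dy": -1.7,"dz": 0,"roll": 0,"claw": 0.5},
    {"dx": 3.2,"dy": -3.4,"dz": 0,"roll": 0,"claw": 0.5},
    {"dx": 4.8,"dy": -5.1,"dz": 0,"roll": 0,"claw": 0.5},
    {"dx": 5.39,"dy": -5.75,"dz": -2,"roll": 0,"claw": 0.5},
    {"dx": 5.39,"dy": -5.75,"dz": -4,"roll": 0,"claw": 0.5},
  ],
)

```text
clock: 1.55
tcp_pos: [0.471, 0.2505, 0.1307]
orientation: [0.001, 0.001, 1.0, 0.0]
wrist_force: [0.7, 0.3, -0.3]
finger_gap: 0.064
grip_force: 0.0
```

send_rows(
  increments=[
    {"dx": 0,"dy": 0,"dz": -1,"roll": 0,"claw": 0.5},
    {"dx": 0,"dy": 0,"dz": -2,"roll": 0,"claw": 0.5},
    {"dx": 0,"dy": 0,"dz": -3,"roll": 0,"claw": 0.5},
    {"dx": 0,"dy": 0,"dz": -4,"roll": 0,"claw": 0.5},
    {"dx": 0,"dy": 0,"dz": -4.75,"roll": 0,"claw": 0.5},
  ],
)

```text
clock: 2.17
tcp_pos: [0.4683, 0.2517, 0.0115]
orientation: [-0.0, -0.0, 1.0, -0.0]
wrist_force: [0.0, 0.0, -0.2]
finger_gap: 0.0639
grip_force: 0.0
```

send_rows(
  increments=[
    {"dx": 0,"dy": 0,"dz": 0,"roll": 0,"claw": 0.5},
    {"dx": 0,"dy": 0,"dz": 0,"roll": 0,"claw": 0.1},
    {"dx": 0,"dy": 0,"dz": 0,"roll": 0,"claw": 0.1},
    {"dx": 0,"dy": 0,"dz": 0,"roll": 0,"claw": 0.1},
    {"dx": 0,"dy": 0,"dz": 0,"roll": 0,"claw": 0.1},
  ],
)

```text
clock: 2.8
tcp_pos: [0.4692, 0.2521, 0.0131]
orientation: [0.001, -0.0, 1.0, 0.0]
wrist_force: [-0.4, -0.6, 2.0]
finger_gap: 0.0513
grip_force: 41.9
```

send_rows(
  increments=[
    {"dx": 0,"dy": 0,"dz": 1,"roll": 0,"claw": 0.1},
    {"dx": 0,"dy": 0,"dz": 2.5,"roll": 0,"claw": 0.1},
    {"dx": 0,"dy": 0,"dz": 4,"roll": 0,"claw": 0.1},
    {"dx": 0.6,"dy": -1.5,"dz": 4,"roll": 0,"claw": 0.1},
    {"dx": 1.3,"dy": -3.2,"dz": 4,"roll": 0,"claw": 0.1},
  ],
)

```text
clock: 3.42
tcp_pos: [0.5018, 0.1718, 0.1135]
orientation: [0.001, -0.002, 1.0, 0.0]
wrist_force: [0.4, 0.5, -0.4]
finger_gap: 0.052
grip_force: 41.6
```

send_rows(
  increments=[
    {"dx": 0.9,"dy": -2.2,"dz": 0,"roll": 0,"claw": 0.1},
    {"dx": 1.8,"dy": -4.4,"dz": 0,"roll": 0,"claw": 0.1},
    {"dx": 2.7,"dy": -6.6,"dz": 0,"roll": 0,"claw": 0.1},
    {"dx": 3.6,"dy": -8.8,"dz": 0,"roll": 0,"claw": 0.1},
    {"dx": 4.4,"dy": -10.8,"dz": 0,"roll": 0,"claw": 0.1},
  ],
)

```text
clock: 4.05
tcp_pos: [0.6118, -0.1002, 0.1126]
orientation: [0.0, -0.0, 1.0, 0.0]
wrist_force: [0.7, -0.3, -0.3]
finger_gap: 0.0515
grip_force: 41.6
```

send_rows(
  increments=[
    {"dx": 0.4,"dy": -1,"dz": 0,"roll": 0,"claw": 0.1},
    {"dx": 0.62,"dy": -1.49,"dz": 0,"roll": 0,"claw": 0.1},
    {"dx": 0.62,"dy": -1.49,"dz": -1,"roll": 0,"claw": 0.1},
    {"dx": 0.62,"dy": -1.49,"dz": -2,"roll": 0,"claw": 0.1},
    {"dx": 0.62,"dy": -1.49,"dz": -3,"roll": 0,"claw": 0.1},
  ],
)

```text
clock: 4.68
tcp_pos: [0.6264, -0.1342, 0.0369]
orientation: [-0.0, -0.001, 1.0, 0.0]
wrist_force: [0.6, 0.2, -0.9]
finger_gap: 0.0518
grip_force: 41.6
```

send_rows(
  increments=[
    {"dx": 0,"dy": 0,"dz": -0.4,"roll": 0,"claw": 0.1},
    {"dx": 0,"dy": 0,"dz": -0.7,"roll": 0,"claw": 0.1},
    {"dx": 0,"dy": 0,"dz": -0.74,"roll": 0,"claw": 0.1},
    {"dx": 0,"dy": 0,"dz": -0.74,"roll": 0,"claw": 0.1},
    {"dx": 0,"dy": 0,"dz": -0.74,"roll": 0,"claw": 0.1},
  ],
)

```text
clock: 5.3
tcp_pos: [0.6272, -0.1355, 0.0198]
orientation: [0.001, -0.0, 1.0, -0.0]
wrist_force: [0.3, 0.2, 0.2]
finger_gap: 0.0518
grip_force: 41.6
```

send_rows(
  increments=[
    {"dx": 0,"dy": 0,"dz": 0,"roll": 0,"claw": 0.35},
    {"dx": 0,"dy": 0,"dz": 0,"roll": 0,"claw": 0.5},
    {"dx": 0,"dy": 0,"dz": 0,"roll": 0,"claw": 0.5},
    {"dx": 0,"dy": 0,"dz": 1,"roll": 0,"claw": 0.5},
    {"dx": 0,"dy": 0,"dz": 2.5,"roll": 0,"claw": 0.5},
  ],
)

```text
clock: 5.92
tcp_pos: [0.6255, -0.1349, 0.0807]
orientation: [-0.002, -0.0, 1.0, 0.001]
wrist_force: [-0.4, 1.2, 0.1]
finger_gap: 0.0641
grip_force: 0.0
```

```bash
python3 -c "
from h import *
s=get_state();print(s['clock'],s['tcp_pos'],s['orientation'])"
```

```text
5.925 [ 0.62548136 -0.1349232   0.08073489] [-1.63753051e-03 -4.01001375e-04  9.99998380e-01  6.30078640e-04]
```

send_rows(
  increments=[
    {"dx": 0,"dy": 0,"dz": 2,"roll": -1.2,"claw": 0.5},
    {"dx": -1.1,"dy": 0.9,"dz": 2,"roll": -2.4,"claw": 0.5},
    {"dx": -2.2,"dy": 1.8,"dz": 2,"roll": -3.6,"claw": 0.5},
    {"dx": -3.3,"dy": 2.7,"dz": 2,"roll": -4.8,"claw": 0.5},
    {"dx": -4.4,"dy": 3.6,"dz": 2,"roll": -6,"claw": 0.5},
  ],
)

```text
clock: 6.55
tcp_pos: [0.5159, -0.0447, 0.1317]
orientation: [0.0, 0.409, 0.913, 0.0]
wrist_force: [-0.0, -0.4, 0.7]
finger_gap: 0.0641
grip_force: 0.0
```

send_rows(
  increments=[
    {"dx": -0.8,"dy": 0.6,"dz": 0,"roll": -1.2,"claw": 0.5},
    {"dx": -1.6,"dy": 1.2,"dz": 0,"roll": -2.4,"claw": 0.5},
    {"dx": -2.4,"dy": 1.8,"dz": 0,"roll": -3.6,"claw": 0.5},
    {"dx": -2.7,"dy": 2.13,"dz": 0,"roll": -4.25,"claw": 0.5},
    {"dx": -2.7,"dy": 2.13,"dz": -1.5,"roll": -4.25,"claw": 0.5},
  ],
)

```text
clock: 7.18
tcp_pos: [0.4514, 0.0081, 0.0962]
orientation: [0.003, 0.656, 0.755, 0.002]
wrist_force: [1.2, -0.5, -0.1]
finger_gap: 0.0642
grip_force: 0.0
```

```bash
python3 - <<'E'
from h import *
s=get_state();q=s['orientation'];print(s['clock'],s['tcp_pos'],np.degrees(np.arctan2(2*q[2]**2-1,2*q[1]*q[2])))
c=read_camera('top');print(cast(c,*proj(c,[.6265,-.1357,.058]),.058),proj(c,[.6265,-.1357,.058]))
u,v=proj(c,[.6265,-.1357,.058]).astype(int);print(tops(c,{'m40':(u,v)}))
cv2.imwrite('pics/a1.png',cv2.resize(c['image'][180:320,180:460],None,fx=2.8,fy=2.8))
E
```

```text
7.175 [0.45141482 0.00809059 0.09623171] 8.064124097038114
[ 0.6265 -0.1357] [384.69897804 204.46540836]
{'m40': (array([385.4, 203.6]), np.int32(104), array([ 0.6283, -0.1373]))}
```

View pics/a1.png

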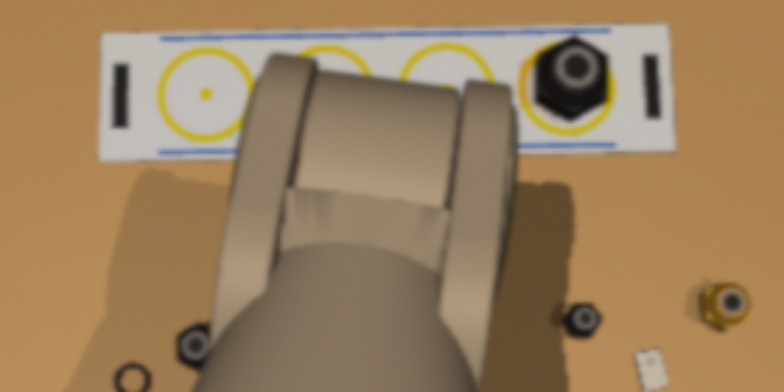

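M40 stands upright in the right-hand ring (zoomed (572,68), under 2.5 mm off), and the arm is over M32. Gripping M32 next.

send_rows(
  increments=[
    {"dx": 0,"dy": 0,"dz": -1,"roll": 0,"claw": 0.5},
    {"dx": 0,"dy": 0,"dz": -2,"roll": 0,"claw": 0.5},
    {"dx": 0,"dy": 0,"dz": -2.8,"roll": 0,"claw": 0.5},
    {"dx": 0,"dy": 0,"dz": -3.4,"roll": 0,"claw": 0.5},
    {"dx": 0,"dy": 0,"dz": -3.4,"roll": 0,"claw": 0.5},
  ],
)

```text
clock: 7.85
tcp_pos: [0.4482, 0.008, 0.0085]
orientation: [-0.001, 0.656, 0.755, -0.001]
wrist_force: [0.1, -0.1, -0.4]
finger_gap: 0.064
grip_force: 0.0
```

send_rows(
  increments=[
    {"dx": 0,"dy": 0,"dz": 0,"roll": 0,"claw": 0.2},
    {"dx": 0,"dy": 0,"dz": 0,"roll": 0,"claw": -0.2},
    {"dx": 0,"dy": 0,"dz": 0,"roll": 0,"claw": -0.2},
    {"dx": 0,"dy": 0,"dz": 0,"roll": 0,"claw": -0.2},
    {"dx": 0,"dy": 0,"dz": 0,"roll": 0,"claw": -0.2},
  ],
)

```text
clock: 8.48
tcp_pos: [0.4502, 0.0077, 0.0101]
orientation: [0.001, 0.656, 0.755, 0.001]
wrist_force: [-1.2, -0.3, 5.6]
finger_gap: 0.0402
grip_force: 40.9
```

send_rows(
  increments=[
    {"dx": 0,"dy": 0,"dz": 1,"roll": 0,"claw": -0.2},
    {"dx": 0,"dy": 0,"dz": 2.5,"roll": 0,"claw": -0.2},
    {"dx": 0,"dy": 0,"dz": 4,"roll": 0,"claw": -0.2},
    {"dx": 1.7,"dy": -0.5,"dz": 4,"roll": 0,"claw": -0.2},
    {"dx": 3.4,"dy": -1,"dz": 4,"roll": 0,"claw": -0.2},
  ],
)

```text
clock: 9.1
tcp_pos: [0.5357, -0.0173, 0.1104]
orientation: [0.001, 0.656, 0.755, 0.001]
wrist_force: [1.1, -0.3, -1.7]
finger_gap: 0.0401
grip_force: 40.6
```

send_rows(
  increments=[
    {"dx": 1.7,"dy": -0.5,"dz": 0,"roll": 0,"claw": -0.2},
    {"dx": 3.2,"dy": -1,"dz": 0,"roll": 0,"claw": -0.2},
    {"dx": 3.7,"dy": -1.14,"dz": 0,"roll": 0,"claw": -0.2},
    {"dx": 3.7,"dy": -1.14,"dz": -1,"roll": 0,"claw": -0.2},
    {"dx": 3.7,"dy": -1.14,"dz": -2,"roll": 0,"claw": -0.2},
  ],
)

```text
clock: 9.72
tcp_pos: [0.626, -0.0453, 0.0586]
orientation: [-0.0, 0.656, 0.755, -0.0]
wrist_force: [0.3, 0.2, -0.3]
finger_gap: 0.0406
grip_force: 40.6
```

send_rows(
  increments=[
    {"dx": 0,"dy": 0,"dz": -0.8,"roll": 0,"claw": -0.2},
    {"dx": 0,"dy": 0,"dz": -1.4,"roll": 0,"claw": -0.2},
    {"dx": 0,"dy": 0,"dz": -1.74,"roll": 0,"claw": -0.2},
    {"dx": 0,"dy": 0,"dz": -1.74,"roll": 0,"claw": -0.2},
    {"dx": 0,"dy": 0,"dz": -1.74,"roll": 0,"claw": -0.2},
  ],
)

```text
clock: 10.35
tcp_pos: [0.627, -0.0456, 0.0161]
orientation: [0.0, 0.656, 0.755, 0.0]
wrist_force: [-0.2, 1.3, -0.5]
finger_gap: 0.0407
grip_force: 40.9
```

send_rows(
  increments=[
    {"dx": 0,"dy": 0,"dz": 0,"roll": 0,"claw": 0.1},
    {"dx": 0,"dy": 0,"dz": 0,"roll": 0,"claw": 0.3},
    {"dx": 0,"dy": 0,"dz": 0,"roll": 0,"claw": 0.3},
    {"dx": 0,"dy": 0,"dz": 1,"roll": 0,"claw": 0.3},
    {"dx": 0,"dy": 0,"dz": 2.5,"roll": 0,"claw": 0.3},
  ],
)

```text
clock: 10.98
tcp_pos: [0.6255, -0.0454, 0.0773]
orientation: [-0.001, 0.656, 0.755, -0.001]
wrist_force: [-0.0, -0.1, -0.5]
finger_gap: 0.0553
grip_force: 0.0
```

send_rows(
  increments=[
    {"dx": 0,"dy": 0,"dz": 1.5,"roll": 0.6,"claw": 0.3},
    {"dx": -1.3,"dy": 1.2,"dz": 1.5,"roll": 1.3,"claw": 0.3},
    {"dx": -2.6,"dy": 2.5,"dz": 1.5,"roll": 2,"claw": 0.3},
    {"dx": -3.9,"dy": 3.7,"dz": 1.5,"roll": 2.7,"claw": 0.3},
    {"dx": -5.2,"dy": 5,"dz": 1.5,"roll": 3.25,"claw": 0.3},
  ],
)

```text
clock: 11.6
tcp_pos: [0.4957, 0.0802, 0.1157]
orientation: [0.0, 0.468, 0.884, 0.0]
wrist_force: [0.1, 0.8, 0.9]
finger_gap: 0.0556
grip_force: 0.0
```

send_rows(
  increments=[
    {"dx": -1.2,"dy": 1.2,"dz": 0,"roll": 0,"claw": 0.3},
    {"dx": -2.4,"dy": 2.28,"dz": 0,"roll": 0,"claw": 0.3},
    {"dx": -2.4,"dy": 2.28,"dz": -0.8,"roll": 0,"claw": 0.3},
    {"dx": -2.4,"dy": 2.28,"dz": -1.8,"roll": 0,"claw": 0.3},
    {"dx": -2.4,"dy": 2.28,"dz": -2.4,"roll": 0,"claw": 0.3},
  ],
)

```text
clock: 12.22
tcp_pos: [0.4362, 0.1365, 0.0548]
orientation: [-0.0, 0.469, 0.883, -0.0]
wrist_force: [0.9, -0.7, -0.4]
finger_gap: 0.0557
grip_force: 0.0
```

send_rows(
  increments=[
    {"dx": 0,"dy": 0,"dz": -1,"roll": 0,"claw": 0.3},
    {"dx": 0,"dy": 0,"dz": -1.7,"roll": 0,"claw": 0.3},
    {"dx": 0,"dy": 0,"dz": -1.95,"roll": 0,"claw": 0.3},
    {"dx": 0,"dy": 0,"dz": -1.95,"roll": 0,"claw": 0.3},
    {"dx": 0,"dy": 0,"dz": -1.95,"roll": 0,"claw": 0},
  ],
)

```text
clock: 12.85
tcp_pos: [0.4375, 0.1365, 0.0075]
orientation: [0.001, 0.469, 0.883, 0.0]
wrist_force: [-0.7, -0.1, -0.7]
finger_gap: 0.0425
grip_force: 0.0
```

send_rows(
  increments=[
    {"dx": 0,"dy": 0,"dz": 0,"roll": 0,"claw": -0.4},
    {"dx": 0,"dy": 0,"dz": 0,"roll": 0,"claw": -0.4},
    {"dx": 0,"dy": 0,"dz": 0,"roll": 0,"claw": -0.4},
    {"dx": 0,"dy": 0,"dz": 0,"roll": 0,"claw": -0.4},
    {"dx": 0,"dy": 0,"dz": 0,"roll": 0,"claw": -0.4},
  ],
)

```text
clock: 13.48
tcp_pos: [0.4376, 0.1365, 0.0078]
orientation: [0.001, 0.469, 0.883, 0.001]
wrist_force: [-1.1, -0.9, 5.3]
finger_gap: 0.0316
grip_force: 40.0
```

send_rows(
  increments=[
    {"dx": 0,"dy": 0,"dz": 1,"roll": 0,"claw": -0.4},
    {"dx": 0,"dy": 0,"dz": 2.5,"roll": 0,"claw": -0.4},
    {"dx": 0,"dy": 0,"dz": 4,"roll": -1,"claw": -0.4},
    {"dx": 1.6,"dy": -0.8,"dz": 4,"roll": -2,"claw": -0.4},
    {"dx": 3.2,"dy": -1.6,"dz": 4,"roll": -3,"claw": -0.4},
  ],
)

```text
clock: 14.1
tcp_pos: [0.5181, 0.0963, 0.1081]
orientation: [0.001, 0.644, 0.765, 0.001]
wrist_force: [0.7, 1.1, 0.2]
finger_gap: 0.0313
grip_force: 39.7
```

send_rows(
  increments=[
    {"dx": 2,"dy": -0.9,"dz": 0,"roll": 0,"claw": -0.4},
    {"dx": 3.7,"dy": -1.7,"dz": 0,"roll": 0,"claw": -0.4},
    {"dx": 4.4,"dy": -2.07,"dz": 0,"roll": 0,"claw": -0.4},
    {"dx": 4.4,"dy": -2.07,"dz": -1,"roll": 0,"claw": -0.4},
    {"dx": 4.4,"dy": -2.07,"dz": -2,"roll": 0,"claw": -0.4},
  ],
)

```text
clock: 14.72
tcp_pos: [0.6272, 0.0443, 0.0562]
orientation: [0.0, 0.643, 0.766, 0.0]
wrist_force: [-0.6, 0.2, -0.2]
finger_gap: 0.0311
grip_force: 39.8
```

send_rows(
  increments=[
    {"dx": 0,"dy": 0,"dz": -0.8,"roll": 0,"claw": -0.4},
    {"dx": 0,"dy": 0,"dz": -1.4,"roll": 0,"claw": -0.4},
    {"dx": 0,"dy": 0,"dz": -1.74,"roll": 0,"claw": -0.4},
    {"dx": 0,"dy": 0,"dz": -1.74,"roll": 0,"claw": -0.4},
    {"dx": 0,"dy": 0,"dz": -1.74,"roll": 0,"claw": -0.4},
  ],
)

```text
clock: 15.35
tcp_pos: [0.6271, 0.0447, 0.0137]
orientation: [0.0, 0.642, 0.766, 0.0]
wrist_force: [-0.4, 1.0, -0.4]
finger_gap: 0.031
grip_force: 39.8
```

send_rows(
  increments=[
    {"dx": 0,"dy": 0,"dz": 0,"roll": 0,"claw": -0.1},
    {"dx": 0,"dy": 0,"dz": 0,"roll": 0,"claw": 0.1},
    {"dx": 0,"dy": 0,"dz": 0,"roll": 0,"claw": 0.1},
    {"dx": 0,"dy": 0,"dz": 1,"roll": 0,"claw": 0.1},
    {"dx": 0,"dy": 0,"dz": 2.5,"roll": 0,"claw": 0.1},
  ],
)

```text
clock: 15.98
tcp_pos: [0.6254, 0.0447, 0.075]
orientation: [-0.001, 0.642, 0.766, -0.001]
wrist_force: [-0.9, -0.8, -0.4]
finger_gap: 0.0472
grip_force: 0.0
```

send_rows(
  increments=[
    {"dx": 0,"dy": 0,"dz": 1.5,"roll": 0,"claw": 0.1},
    {"dx": -1.3,"dy": -1.3,"dz": 1.5,"roll": -0.4,"claw": 0.1},
    {"dx": -2.6,"dy": -2.7,"dz": 1.5,"roll": -0.8,"claw": 0.1},
    {"dx": -3.9,"dy": -4,"dz": 1.5,"roll": -1.1,"claw": 0.1},
    {"dx": -5.2,"dy": -5.3,"dz": 1.5,"roll": -1.1,"claw": 0.1},
  ],
)

```text
clock: 16.6
tcp_pos: [0.4957, -0.0887, 0.1135]
orientation: [0.0, 0.699, 0.715, 0.0]
wrist_force: [0.2, -0.6, 1.1]
finger_gap: 0.0469
grip_force: 0.0
```

send_rows(
  increments=[
    {"dx": -1,"dy": -1,"dz": 0,"roll": 0,"claw": 0.1},
    {"dx": -1.86,"dy": -1.99,"dz": 0,"roll": 0,"claw": 0.1},
    {"dx": -1.86,"dy": -1.99,"dz": -0.8,"roll": 0,"claw": 0.1},
    {"dx": -1.86,"dy": -1.99,"dz": -1.8,"roll": 0,"claw": 0.1},
    {"dx": -1.86,"dy": -1.99,"dz": -2.4,"roll": 0,"claw": 0.1},
  ],
)

```text
clock: 17.23
tcp_pos: [0.4497, -0.1375, 0.0525]
orientation: [-0.0, 0.7, 0.715, -0.0]
wrist_force: [0.5, 0.9, -0.8]
finger_gap: 0.0468
grip_force: 0.0
```

send_rows(
  increments=[
    {"dx": 0,"dy": 0,"dz": -1,"roll": 0,"claw": 0.1},
    {"dx": 0,"dy": 0,"dz": -1.7,"roll": 0,"claw": 0.1},
    {"dx": 0,"dy": 0,"dz": -1.92,"roll": 0,"claw": 0.1},
    {"dx": 0,"dy": 0,"dz": -1.92,"roll": 0,"claw": 0.1},
    {"dx": 0,"dy": 0,"dz": -1.92,"roll": 0,"claw": -0.2},
  ],
)

```text
clock: 17.85
tcp_pos: [0.4509, -0.1379, 0.0061]
orientation: [0.001, 0.699, 0.715, 0.0]
wrist_force: [-0.8, 0.4, -0.4]
finger_gap: 0.0346
grip_force: 0.0
```

send_rows(
  increments=[
    {"dx": 0,"dy": 0,"dz": 0,"roll": 0,"claw": -0.6},
    {"dx": 0,"dy": 0,"dz": 0,"roll": 0,"claw": -0.6},
    {"dx": 0,"dy": 0,"dz": 0,"roll": 0,"claw": -0.6},
    {"dx": 0,"dy": 0,"dz": 0,"roll": 0,"claw": -0.6},
    {"dx": 0,"dy": 0,"dz": 0,"roll": 0,"claw": -0.6},
  ],
)

```text
clock: 18.48
tcp_pos: [0.451, -0.138, 0.0062]
orientation: [0.001, 0.699, 0.715, 0.0]
wrist_force: [-0.6, -0.1, 5.6]
finger_gap: 0.0231
grip_force: 39.8
```

send_rows(
  increments=[
    {"dx": 0,"dy": 0,"dz": 1,"roll": 0,"claw": -0.6},
    {"dx": 0,"dy": 0,"dz": 2.5,"roll": 0,"claw": -0.6},
    {"dx": 0,"dy": 0,"dz": 4,"roll": 0,"claw": -0.6},
    {"dx": 1,"dy": 1.6,"dz": 4,"roll": 0,"claw": -0.6},
    {"dx": 2,"dy": 3.2,"dz": 4,"roll": 0,"claw": -0.6},
  ],
)

```text
clock: 19.1
tcp_pos: [0.5013, -0.0573, 0.1063]
orientation: [0.001, 0.7, 0.714, 0.001]
wrist_force: [0.4, -0.4, -0.4]
finger_gap: 0.023
grip_force: 39.3
```

send_rows(
  increments=[
    {"dx": 1.2,"dy": 1.8,"dz": 0,"roll": 0,"claw": -0.6},
    {"dx": 2.4,"dy": 3.6,"dz": 0,"roll": 0,"claw": -0.6},
    {"dx": 3.6,"dy": 5.4,"dz": 0,"roll": 0,"claw": -0.6},
    {"dx": 4.6,"dy": 7,"dz": 0,"roll": 0,"claw": -0.6},
    {"dx": 5.06,"dy": 7.68,"dz": -0.5,"roll": 0,"claw": -0.6},
  ],
)

```text
clock: 19.73
tcp_pos: [0.6285, 0.1368, 0.0932]
orientation: [0.001, 0.698, 0.716, 0.001]
wrist_force: [0.8, -0.2, -0.5]
finger_gap: 0.0234
grip_force: 39.3
```

send_rows(
  increments=[
    {"dx": 0,"dy": 0,"dz": -1,"roll": 0,"claw": -0.6},
    {"dx": 0,"dy": 0,"dz": -2,"roll": 0,"claw": -0.6},
    {"dx": 0,"dy": 0,"dz": -2.8,"roll": 0,"claw": -0.6},
    {"dx": 0,"dy": 0,"dz": -3.24,"roll": 0,"claw": -0.6},
    {"dx": 0,"dy": 0,"dz": -3.24,"roll": 0,"claw": -0.6},
  ],
)

```text
clock: 20.35
tcp_pos: [0.6263, 0.1338, 0.012]
orientation: [-0.0, 0.7, 0.715, -0.0]
wrist_force: [-0.5, 0.8, 0.7]
finger_gap: 0.0232
grip_force: 39.8
```

send_rows(
  increments=[
    {"dx": 0,"dy": 0,"dz": 0,"roll": 0,"claw": -0.6},
    {"dx": 0,"dy": 0,"dz": 0,"roll": 0,"claw": -0.3},
    {"dx": 0,"dy": 0,"dz": 0,"roll": 0,"claw": -0.1},
    {"dx": 0,"dy": 0,"dz": 0,"roll": 0,"claw": -0.1},
    {"dx": 0,"dy": 0,"dz": 1,"roll": 0,"claw": -0.1},
  ],
)

```text
clock: 20.98
tcp_pos: [0.6248, 0.1343, 0.0348]
orientation: [-0.002, 0.699, 0.715, -0.002]
wrist_force: [0.8, 0.1, 0.2]
finger_gap: 0.0384
grip_force: 0.0
```

send_rows(
  increments=[
    {"dx": 0,"dy": 0,"dz": 2,"roll": 0,"claw": -0.1},
    {"dx": 0,"dy": 0,"dz": 4,"roll": 0,"claw": -0.1},
    {"dx": -2,"dy": 0,"dz": 5,"roll": 0,"claw": -0.1},
    {"dx": -4,"dy": 0,"dz": 5,"roll": 0,"claw": -0.1},
    {"dx": -6,"dy": 0,"dz": 5,"roll": 0,"claw": -0.1},
  ],
)

```text
clock: 21.6
tcp_pos: [0.4756, 0.1344, 0.1623]
orientation: [0.0, 0.699, 0.715, 0.001]
wrist_force: [-0.4, -0.1, 0.7]
finger_gap: 0.0387
grip_force: 0.0
```

send_rows(
  increments=[
    {"dx": -1,"dy": 2,"dz": 0,"roll": 0,"claw": -0.1},
    {"dx": -2,"dy": 4,"dz": 0,"roll": 0,"claw": -0.1},
    {"dx": -3,"dy": 6,"dz": 0,"roll": 0,"claw": -0.1},
    {"dx": -4,"dy": 8,"dz": 0,"roll": 0,"claw": -0.1},
    {"dx": -4,"dy": 8,"dz": 0,"roll": 0,"claw": -0.1},
  ],
)

```text
clock: 22.22
tcp_pos: [0.3748, 0.3373, 0.162]
orientation: [-0.0, 0.697, 0.717, 0.0]
wrist_force: [0.2, -0.0, 0.1]
finger_gap: 0.0387
grip_force: 0.0
```

```bash
python3 - <<'E'
from h import *
G=dict(m20=(.6267,.1342),m25=(.6266,.0443),m32=(.6266,-.0459),m40=(.6263,-.1357))
ims=[]
for n in('top','side'):
    c=read_camera(n);P={g:tuple(proj(c,[*G[g],H[g]+.006]).astype(int)) for g in G}
    H2=dict(H)
    for g in H: H[g]+=.006
    for g,r in tops(c,P).items(): print(n,g,r,None if r is None else ((r[2]-G[g])*1000).round(1))
    H.update(H2)
    im=c['image']; ims.append(cv2.resize(im[170:320,180:460] if n=='top' else im[180:340,230:410],(400,400 if n=='side' else 214)))
cv2.imwrite('pics/end_top.png',cv2.resize(ims[0],(800,428)));cv2.imwrite('pics/end_side.png',ims[1])
E
```

```text
top m20 (array([247.6, 198.8]), np.int32(125), array([0.6474, 0.1402])) [20.7  6. ]
top m25 (array([292.1, 197.3]), np.int32(103), array([0.6476, 0.0499])) [21.   5.6]
top m32 (array([339.5, 205.1]), np.int32(66), array([ 0.6276, -0.0453])) [1.  0.6]
top m40 (array([385.5, 203.5]), np.int32(101), array([ 0.6267, -0.1365])) [ 0.4 -0.8]
side m20 (array([276.1, 275.9]), np.int32(230), array([0.6334, 0.1284])) [ 6.7 -5.8]
side m25 (array([290.5, 242. ]), np.int32(71), array([0.6223, 0.0152])) [ -4.3 -29.1]
side m32 (array([287.5, 223.7]), np.int32(135), array([ 0.6414, -0.045 ])) [14.8  0.9]
side m40 (array([299.9, 200.1]), np.int32(35), array([ 0.6257, -0.1368])) [-0.6 -1.1]
```

View pics/end_top.png

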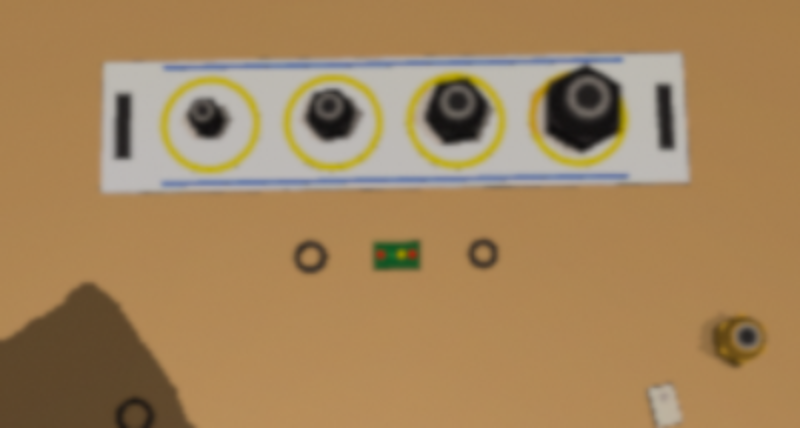

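View pics/end_side.png

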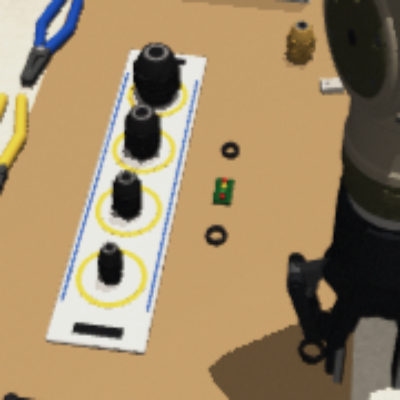

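All four glands stand upright in their rings, at zoomed top-view positions M20 (203,110), M25 (329,105), M32 (457,101) and M40 (587,97). M32 and M40 measure about 1 mm off. The masks for M20 and M25 caught the white board, but their tops line up with the others at ring spacing. The brass gland is untouched and the gripper is clear.

```bash
python3 - <<'E'
from h import *
c=read_camera('top')
print(cast(c,295.2-.4,206.7-.4,.050),cast(c,251-.4,208.5-.4,.046))
print(hand_in())
E
```

```text
[0.62857852 0.0446346 ] [0.62774182 0.13412371]
the job is handed in; nothing more can be done
None
```

The job is handed in at about 22 s: from the junction-box end the row runs M40, M32, M25, M20, each upright and about 2 mm or less from its ring centre in the last top view, and the brass gland was left untouched.

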